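# Unclip the seasoning tray and bring it to the slate

### The arm

A 6-joint arm with a two-finger parallel gripper is mounted at the origin on the work surface. World frame = base frame: x ahead of the robot, y to its left, z up, the work surface at z = 0. Lengths are in mm, angles in degrees, forces in N, time in s.
With the tool pointing down it reaches from about 350 to 850 mm from the base axis. Payload 8.1 kg.
Tool frame: the origin (TCP) lies between the finger pads; the fingertips stand 22 mm ahead of it and the grasp point (between the pads) lies 3 mm ahead of it; z points along the fingers, y is the direction in which the jaws open and shut (so a half turn about z gives the same grasp; the last joint's range is limited). The gripper opens to 85 mm and grips with 20 to 120 N. Pads are 22 mm wide; open, the fingers measure 114 mm over their backs; the gripper's body (76 mm by 85 mm) begins 54 mm behind the grasp point. The pads swing forward as they close: fully open they stand 13 mm farther back than shut.
Start: joints at [61.971, 7.471, 85.268, -0, 87.261, -4.893], TCP at [235.729, 551.758, 225.192] pointing down, gripper open.
Joint ranges: [-169.43, 169.43], [-51.17, 129.36], [1.28, 143.12], [-76.62, 256.62], [0, 156.53], [-152.29, 152.29]. Speed limits (degrees/s): [136.94, 136.94, 159.86, 180, 180, 180].

### API

Orientations are given as [roll, pitch, yaw] about the fixed x, y, z axes, in that order (R = Rz(yaw) Ry(pitch) Rx(roll)).
In Python, from bench import r gives the robot as it stands.
- The arm moves only by the tool drive_tool, never from a script. Its argument "moves" is a list of rows, each a list of 2 entries, a list of its own where there are three numbers: the shift along the world's x, y, z in mm, then the turn about the world's z in degrees. A call has exactly 8 rows; each row is the pose to reach, as a shift and turn from the pose commanded when the call began; what a row does not reach only later rows make up. A row lasts 1/12 s, in which the tool goes at most 41.7 mm and 7.16 degrees, less where a joint would pass 70% of its speed; a pose out of reach is approached as far as the arm can. A call with a gripper value outside its range is refused whole. "fingers" is the finger opening in mm, from 0 to 85.4, set as the call begins (left out, the last holds). The fingers move at their own pace and stop on an object; "squeeze" is the grip in N (left out, the last holds). Time passes only in rows, so rows that repeat a pose let the fingers close, or fill a call up. It gives the time, the measured TCP pose, the force and the opening at its end, in the units of the state.
- r.sense(): the state, without advancing time (a new reading comes with each control period).
- r.snapshot(name): name is "side" or "top" or "wrist"; returns a dict with "pixels" (480x640x3 uint8, red, green, blue), "camera_matrix" (3x3 intrinsics, pixels), "k1" (the pictures are not rectified: a ray, as slopes to the right and down, at radius r is drawn at 1 + k1 r^2 times it, then the intrinsics apply), "xyz" and "orientation" of the camera in the world. Camera axes: x right, y down, z forward; pixel columns grow to the right and rows downward; lengths in mm; the calibration is good to about 2 mm. A picture is of the moment at which its call begins. There is no depth.
- r.hand_in(): hands the job in, once; it reports no verdict.
The state is a dict: "time": time; "joint_pos": joint angles; "qd": joint speeds; "joint_efforts": joint torques, N m; "tool_pos": TCP position; "tcp_rot": TCP orientation; "ft_force": force on the tool from outside, world axes, zero at the start; "wrist_torque": the same for the moment, N m; "finger_gap": finger opening in mm.
Only numpy, scipy, OpenCV 4.12 (cv2) and the standard library are available. Lean on these libraries where they do the work, as an engineer would, in place of code of your own. Each camera call takes 0.05 s, during which the arm holds its last target.

### The job

Pull the seasoning tray out from under the chopping board, where a spring catch holds it, until it is right out, and bring it to rest flat in the middle of the round slate inlay. The salt and pepper shakers must stay standing in the tray, and leave the other things on the counter where they are.

Things in the scene. Friction and masses are not known exactly. Their poses are not given: they have to be found in the camera images.
- station: Chopping board (200 mm in its x, 270 mm in y, 22 mm thick, top 68 mm above the counter) on wooden side rails, fixed to the counter. Origin: centre of its underside, at counter height; z up. Under the board, on the axis y = 0, is the tray's bay, open at the board's front edge (x = -100 mm): 125 mm wide, 82 mm deep, 46 mm high. The tray slides out towards -x.
- roller (a point): Spring-loaded steel roller under the board, in front of the tray's rear rim; this point is its axis. It holds the tray in: a straight pull towards station -x needs about 13 to 22 N over the first 6 to 14 mm, then the rim snaps past the roller and the tray slides easily on the counter (about 2 to 8 N). It is out of the bay after 82 mm.
- tray: Open aluminium tray with a red front wall: 200 mm long (its x), 120 mm wide (y), 34 mm high, 0.36 to 0.6 kg, on the counter. Origin: centre of its underside; z up. Floor and side walls 4 mm thick, rear wall at x = +100 mm with a 10 mm round rim. At the start it is home in the bay: origin at station x = -120 mm, y = 0, same yaw as the station; its front 120 mm sticks out.
- tray_front (a point): Middle of the top edge of the tray's red front wall (tray x = -94 mm, 34 mm above the counter). The wall is 12 mm thick, 120 mm long along the tray's y, and can be hooked from inside the tray or pinched from above. The inside is free from the wall (x = -88 mm) back to the shakers (x = -55 mm).
- salt: Cream salt shaker, 44 mm diameter, 60 mm high, 0.12 kg, standing loose in the tray, about 25 mm in front of the tray's centre (tray x = -17 to -33 mm) and 28 mm to one side; the inside of the tray between it and the red wall is free. Origin: centre of its underside; z up.
- pepper: Grey pepper shaker, same size, beside the salt on the other side of the tray (which is left or right varies). Origin: centre of its underside; z up.
- slate: Round dark slate, 250 mm diameter, let into the counter flush with it (nothing to catch on, no step). Origin: its centre.
- oil: Green oil bottle, 60 mm diameter, 200 mm high, bystander. Origin: centre of its underside.
- mug: Blue mug, 80 mm diameter, 90 mm high, bystander. Origin: centre of its underside.
- mill: Dark wooden mill, 56 mm diameter, 155 mm high, bystander. Origin: centre of its underside.
- jar: Red jar with brass lid, 100 mm diameter, 130 mm high, bystander. Origin: centre of its underside.
- bowl: White bowl, 100 mm diameter, 45 mm high, bystander. Origin: centre of its underside.
- spoon: Spoon lying on the counter, bystander. Origin: its middle, handle towards its -x.
Not all that is in view belongs to the job. Of the things shaped like the tray, the aluminium one is meant.

How it is judged:
By the outcome, as a careful person would: the job done as asked, in the order asked, and still so for the second after the job is handed in, with the robot touching nothing.
It also fails if it takes over 54 s, if anything falls off the work surface, if the arm or the gripper's body presses on something with over 40 N, if the wrist force passes 120 N, or if a joint passes its speed limit or range.

## Working session

There is one attempt and no reset: what is moved stays moved. The work goes in short steps, Python scripts to look and compute and a tool call to move; the robot and the scene stay as the last step left them, time stands still between calls to the robot, and variables do not carry over. Pictures are saved under pics/ and viewed, and the job is handed in when it is done.

Besides the shell and the picture viewer there is one more tool, called after "Call:" as name(argument=value, ...), one argument or row to a line, values as JSON. drive_tool: Moves the arm, as the interface text tells. Its arguments: {"type":"object","properties":{"moves":{"type":"array","items":{"type":"array"}},"fingers":{"type":"number"},"squeeze":{"type":"number"}},"required":["moves"]}

```bash
mkdir -p pics; ls
cat > h.py <<'E'
import numpy as np,cv2,pickle
from scipy.spatial.transform import Rotation as R
def shot(n,f):
    from bench import r
    s=r.snapshot(n); cv2.imwrite(f'pics/{f}.png',np.array(s['pixels'])[:,:,::-1]); pickle.dump(s,open(f'pics/{f}.pkl','wb')); return s
def load(f): return pickle.load(open(f'pics/{f}.pkl','rb'))
def ray(s,uv):
    K=np.array(s['camera_matrix'],float); uv=np.atleast_2d(np.array(uv,float)); 
    p=cv2.undistortPoints(uv.reshape(-1,1,2),K,np.array([s['k1'],0,0,0,0.]))[:,0]
    d=np.c_[p,np.ones(len(p))]@R.from_euler('xyz',s['orientation'],degrees=True).as_matrix().T
    return np.array(s['xyz'],float),d
def onplane(s,uv,z):
    o,d=ray(s,uv); return o+d*((z-o[2])/d[:,2])[:,None]
def proj(s,P):
    Rm=R.from_euler('xyz',s['orientation'],degrees=True).as_matrix()
    q=(np.atleast_2d(P)-np.array(s['xyz']))@Rm
    return cv2.projectPoints(q,np.zeros(3),np.zeros(3),np.array(s['camera_matrix'],float),np.array([s['k1'],0,0,0,0.]))[0][:,0]
E
python3 - <<'E'
from h import *
from bench import r
print(r.sense())
for n in('top','side','wrist'):
    s=shot(n,n+'0'); print(n,s['xyz'],s['orientation'],s['k1'],s['camera_matrix'])
E
```

```text
pics
{'time': 0.0, 'joint_pos': array([ 6.19699310e+01,  7.51407195e+00,  8.53304676e+01, -3.58546879e-04,
        8.72607807e+01, -4.89066543e+00]), 'qd': array([ 0.07771437,  0.00648097, -0.02989772,  0.03555439, -0.03575023,
        0.00149206]), 'joint_efforts': array([-9.24827436e-04, -5.69384730e+01, -5.00561678e+01, -2.88409146e-04,
        1.41371108e-02, -4.62810931e-05]), 'tool_pos': array([235.47469428, 551.24968731, 224.14384806]), 'tcp_rot': array([-1.79895033e+02, -8.62223368e-03,  1.56860606e+02]), 'ft_force': array([-0.26723379, -0.60245643, -0.68594522]), 'wrist_torque': array([-0.00570541, -0.0283453 ,  0.01267216]), 'finger_gap': 85.76185816164215}
top [ 342.65067439   36.97381457 1478.41224601] [-172.99068496   -0.55308615  -90.54265718] -0.11141221510399711 [[459.71516654   0.         315.76114282]
 [  0.         459.71516654 243.22615258]
 [  0.           0.           1.        ]]
side [  26.6262038  -874.92356533  990.36296322] [-131.86272835    0.2334739   -27.4621369 ] 0.009971084520600375 [[484.29054379   0.         315.10555009]
 [  0.         484.29054379 238.38962288]
 [  0.           0.           1.        ]]
wrist [172.18908422 579.1086652  371.750099  ] [1.64086070e+02 1.49604524e-01 6.68052029e+01] -0.0731666479717596 [[400.73288085   0.         325.32761631]
 [  0.         400.73288085 237.5871293 ]
 [  0.           0.           1.        ]]
```

View pics/top0.png

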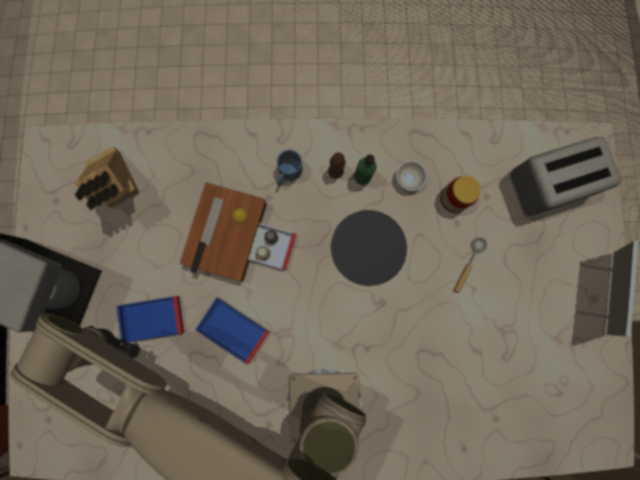

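View pics/side0.png

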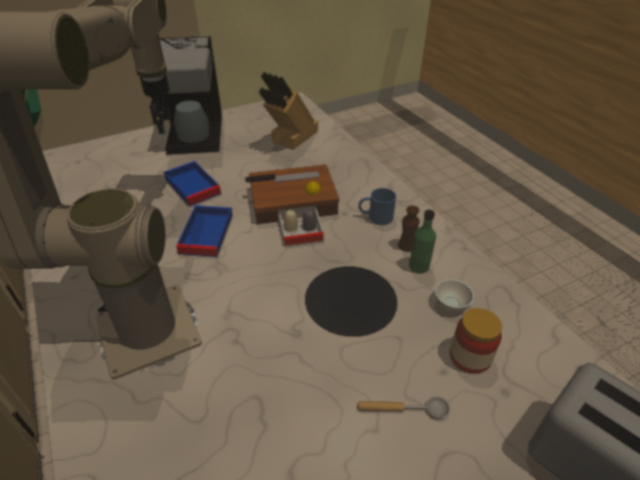

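View pics/wrist0.png

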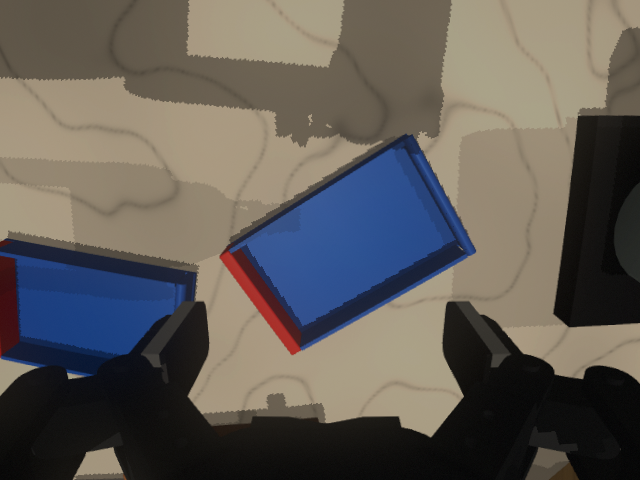

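The top view shows the board at about (225,232), the aluminium tray's red wall at (290,252) and the slate at (369,247). The two blue trays at (150,320) and (232,330) are decoys. Next I'll measure.

Run:
```python
from h import *
for n in('top0','side0'):
    s=load(n); im=np.array(s['pixels']); h=cv2.cvtColor(im,cv2.COLOR_RGB2HSV)
    red=(((h[...,0]<6)|(h[...,0]>172))&(h[...,1]>150)&(h[...,2]>70)).astype(np.uint8)
    k,l,st,c=cv2.connectedComponentsWithStats(red)
    for i in range(1,k):
        if st[i,4]>20:
            ys,xs=np.where(l==i); print(n,'red',c[i],st[i], cv2.boxPoints(cv2.minAreaRect(np.c_[xs,ys].astype(np.float32))).round(1).tolist(), onplane(s,c[i],34 if n[0]=='t' else 25).round(1))
    dark=(im.max(2)<75).astype(np.uint8); k,l,st,c=cv2.connectedComponentsWithStats(dark)
    for i in range(1,k):
        if st[i,4]>1500 and abs(c[i][1]-270)<60:
            ct=max(cv2.findContours((l==i).astype(np.uint8),0,2)[0],key=cv2.contourArea)
            p=onplane(s,ct[:,0],0); print(n,'dark',st[i],cv2.minEnclosingCircle(p[:,:2].astype(np.float32)),(p.max(0)+p.min(0))/2,np.ptp(p,axis=0))
s=load('top0');im=np.array(s['pixels'])[:,:,::-1]
cv2.imwrite('pics/c1.png',cv2.resize(im[170:290,170:310],(700,600),interpolation=cv2.INTER_CUBIC))
s=load('side0');im=np.array(s['pixels'])[:,:,::-1]
cv2.imwrite('pics/c2.png',cv2.resize(im[150:260,230:350],(655,600),interpolation=cv2.INTER_CUBIC))
```

```text
top0 red [288.97368421 250.23684211] [284 234  11  35  76] [[283.0, 267.70001220703125], [292.3999938964844, 233.60000610351562], [294.70001220703125, 234.1999969482422], [285.29998779296875, 268.3999938964844]] [[498.5 106.2  34. ]]
top0 red [177.55944056 314.44755245] [173 297   9  36 143] [[172.89999389648438, 297.20001220703125], [176.89999389648438, 296.6000061035156], [182.0, 331.8999938964844], [177.89999389648438, 332.3999938964844]] [[298.5 457.1  34. ]]
top0 red [256.21359223 347.46601942] [246 332  22  31 103] [[245.10000610351562, 361.3999938964844], [265.3999938964844, 330.8999938964844], [267.8999938964844, 332.6000061035156], [247.60000610351562, 363.1000061035156]] [[196.1 209.   34. ]]
top0 dark [ 331  211   76   75 4410] ((509.8667297363281, -150.26463317871094), 122.7241439819336) [ 508.48142258 -150.56064807    0.        ] [241.98520413 244.78855455   0.        ]
top0 dark [ 577  242   56   94 1898] ((370.8578186035156, -993.95751953125), 170.21836853027344) [ 360.958493   -962.69915996    0.        ] [317.04146808 228.47971375   0.        ]
side0 red [203.1983805
[... 485 characters left out ...]
  10 296] [[176.5, 251.39999389648438], [177.10000610351562, 243.5], [216.10000610351562, 246.8000030517578], [215.39999389648438, 254.60000610351562]] [[191.6 203.4  25. ]]
side0 red [482.60852713 344.86434109] [463 337  38  17 258] [[463.0, 337.0], [500.0, 337.0], [500.0, 353.0], [463.0, 353.0]] [[ 698.6 -442.    25. ]]
side0 dark [ 397  207   37   66 1567] ((806.8524169921875, -29.603496551513672), 150.6881103515625) [822.20752506 -30.63895168   0.        ] [2.20004918e+02 2.63713757e+02 2.27373675e-13]
side0 dark [ 306  267   91   69 4987] ((504.7856140136719, -152.17041015625), 122.68553161621094) [ 505.02997041 -151.80408769    0.        ] [2.43855424e+02 2.43593946e+02 2.27373675e-13]
```

View pics/c1.png

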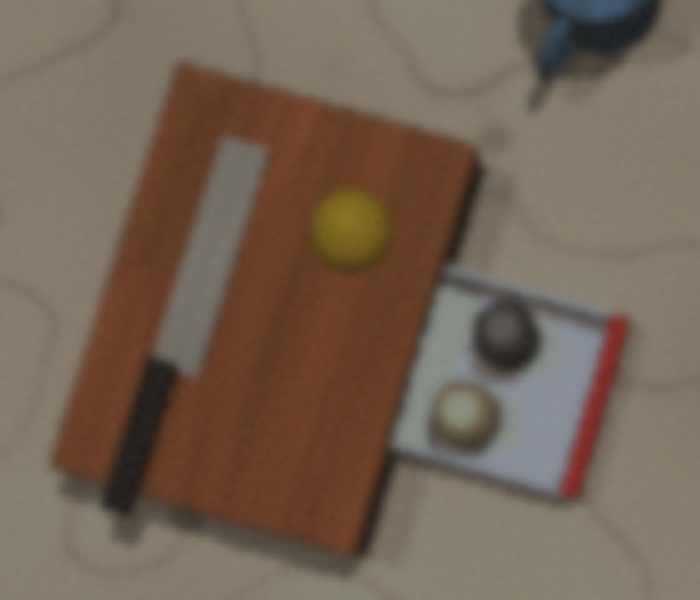

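View pics/c2.png

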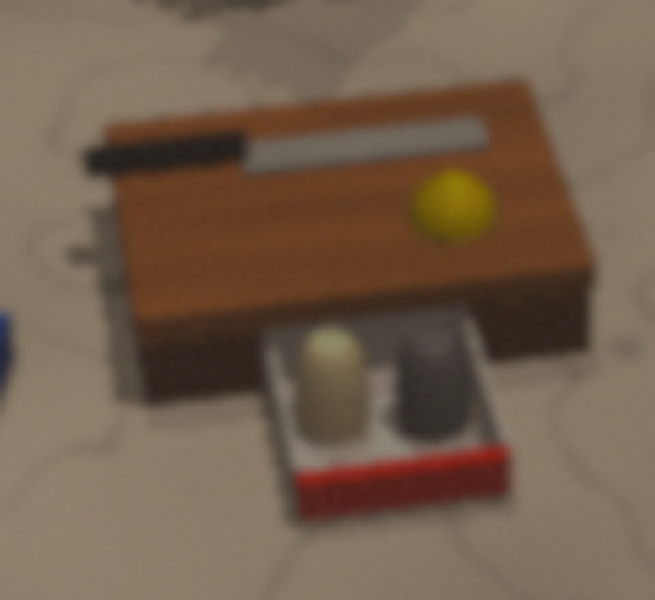

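Run:
```python
from h import *
s=load('top0')
c=np.array([[206,182.4],[265.6,200],[242.4,281],[181,263]])
p=onplane(s,c+0,68);print(p.round(1))
# station y axis direction: from front-right? front edge = corners 1,2 ; 
f=(p[1]+p[2])/2;b=(p[0]+p[3])/2;d=f-b;print('front mid',f,'-x dir',np.degrees(np.arctan2(d[1],d[0])),np.linalg.norm(d[:2]))
e=p[1]-p[2];print('edge',np.degrees(np.arctan2(e[1],e[0])),np.linalg.norm(e)); e=p[0]-p[3];print('back',np.degrees(np.arctan2(e[1],e[0])))
# red wall top edge
q=onplane(s,[[170+615/5,170+315/5],[170+570/5,170+495/5]],34);print('wall',q.round(1),np.linalg.norm(q[0]-q[1]));e=q[0]-q[1];print(np.degrees(np.arctan2(e[1],e[0])),q.mean(0))
s=load('side0')
m=655/120
q=onplane(s,[[230+300/m,150+472/m],[230+508/m,150+450/m]],34);print('side wall front top edge',q.round(1),q.mean(0),np.linalg.norm(q[0]-q[1])); e=q[1]-q[0];print(np.degrees(np.arctan2(e[1],e[0])))
b=onplane(s,[[230+135/m,150+320/m],[230+593/m,150+272/m]],68);e=b[1]-b[0];print('board front side',b.round(1),np.degrees(np.arctan2(e[1],e[0])),b.mean(0))
```

```text
[[712.6 367.   68. ]
 [653.6 177.5  68. ]
 [401.1 247.8  68. ]
 [457.7 439.7  68. ]]
front mid [527.34786673 212.64836019  68.        ] -x dir -106.86233758927712 199.2232857036713
edge -15.555660283731635 262.11514262072586
back -15.919001911732416
wall [[553.4  93.3  34. ]
 [439.3 122.   34. ]] 117.68939439269687
-14.125465763666774 [496.3423538 107.644102   34.       ]
side wall front top edge [[440.  123.2  34. ]
 [548.8  86.5  34. ]] [494.39833669 104.83463604  34.        ] 114.88475569048899
-18.61006426567419
board front side [[397.2 247.6  68. ]
 [646.6 166.4  68. ]] -18.033062745619958 [521.91530982 207.00193478  68.        ]
```

Call:
drive_tool(
  moves=[
    [[20,-35,0],2],
    [[39,-67,0],4],
    [[58,-100,0],6],
    [[77,-133,0],6.5],
    [[96,-166,0],6.5],
    [[115,-199,0],6.5],
    [[134,-232,0],6.5],
    [[153,-265,0],6.5],
  ],
  fingers=34,
  squeeze=70,
)

```text
time: 0.82
tool_pos: [389.1, 285.0, 225.0]
tcp_rot: [-180.0, -0.0, 163.4]
ft_force: [0.5, -0.2, 0.2]
finger_gap: 34.0
```

Call:
drive_tool(
  moves=[
    [[19,-33,0],0],
    [[38,-66,0],0],
    [[57,-99,0],0],
    [[76,-132,0],0],
    [[92,-160,0],0],
    [[103,-175,0],0],
    [[106,-181,0],0],
    [[106,-181,0],0],
  ],
)

```text
time: 1.48
tool_pos: [495.0, 104.4, 224.8]
tcp_rot: [-180.0, -0.0, 163.2]
ft_force: [-1.1, 0.2, 0.3]
finger_gap: 34.1
```

Run:
```python
from h import *
from bench import r
s=shot('wrist','w1'); print(s['xyz'],s['orientation'])
q=r.sense();print(q['time'],q['tool_pos'],q['tcp_rot'],q['finger_gap'],q['ft_force'])
```

```text
[429.1041513  124.83324339 372.34555379] [1.64123536e+02 8.98045085e-02 7.31614631e+01]
1.5333 [494.50019639 105.61343284 224.84029196] [ 1.79999148e+02 -5.62891435e-02  1.63284762e+02] 33.95458803491722 [ 0.10756035 -0.43179551  0.01586638]
```

View pics/w1.png

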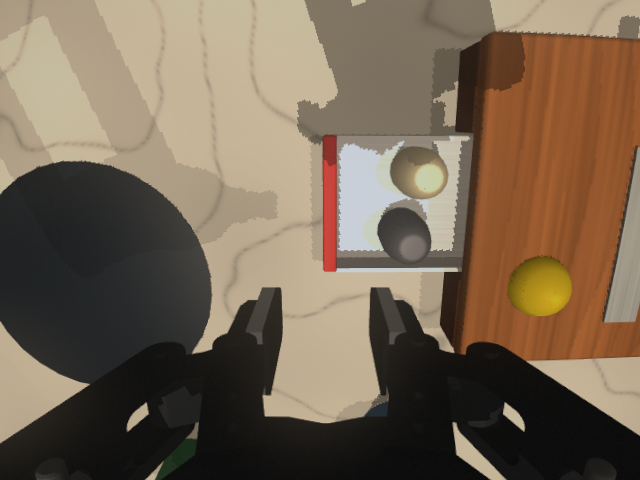

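The wrist view shows the red wall at columns 323–337, rows 136–271, with both shakers standing at about (425,175) and (408,240). The slate is at left.

Run:
```python
from h import *
from scipy.optimize import least_squares
s=load('w1'); im=np.array(s['pixels']); h=cv2.cvtColor(im,cv2.COLOR_RGB2HSV)
red=(((h[...,0]<6)|(h[...,0]>172))&(h[...,1]>150)&(h[...,2]>60)).astype(np.uint8)
k,l,st,c=cv2.connectedComponentsWithStats(red); i=1+np.argmax(st[1:,4])
ys,xs=np.where(l==i); bx=cv2.boxPoints(cv2.minAreaRect(np.c_[xs,ys].astype(np.float32)));print(bx)
p=onplane(s,np.c_[xs,ys],34); r=cv2.minAreaRect(p[:,:2].astype(np.float32));print(r,p.mean(0))
print(cv2.boxPoints(r))
for col in ((323,337),):
    q=onplane(s,[[323.5,137],[323.5,270],[336.5,270],[336.5,137]],34); print(q.round(1))
# slate
d=((im.max(2)<75)).astype(np.uint8); d[350:]=0
k,l,st,c=cv2.connectedComponentsWithStats(d)
i=l[270,100]; ct=max(cv2.findContours((l==i).astype(np.uint8),0,cv2.CHAIN_APPROX_NONE)[0],key=cv2.contourArea)[:,0]
ct=ct[(ct[:,0]>8)&((ct[:,1]<345))]
ct=ct[~((ct[:,0]>140)&(ct[:,1]>340))]
p=onplane(s,ct,0)
f=least_squares(lambda v:np.hypot(p[:,0]-v[0],p[:,1]-v[1])-v[2],[507,-150,125],loss='soft_l1');print(f.x,np.abs(f.fun).mean())
print('board edge', onplane(s,[[494,33],[463,359]],68))
```

```text
[[323. 136.]
 [335. 136.]
 [335. 270.]
 [323. 270.]]
((494.8456726074219, 107.4802474975586), (10.718663215637207, 117.20740509033203), 73.52359008789062) [492.99383753 108.27733973  34.        ]
[[437.12842  118.962204]
 [549.5229    85.71977 ]
 [552.5629    95.99829 ]
 [440.16846  129.24072 ]]
[[438.3 119.9  34. ]
 [549.6  86.1  34. ]
 [553.   97.3  34. ]
 [441.3 130.2  34. ]]
[ 507.40199954 -150.41128064  123.77609388] 0.35151033003800725
board edge [[401.85566219 257.76772306  68.        ]
 [652.97550955 182.97930959  68.        ]]
```

Call:
drive_tool(
  moves=[
    [[0.5,1,-25],0],
    [[1,2,-55],0],
    [[1,2,-85],0],
    [[1,2,-110],0],
    [[1,2,-125],0],
    [[1,2,-130],0],
    [[1,2,-130],0],
    [[1,2,-130],0],
  ],
  fingers=30,
)

```text
time: 2.2
tool_pos: [495.8, 108.7, 96.1]
tcp_rot: [180.0, 0.0, 163.4]
ft_force: [0.3, 0.7, 0.3]
finger_gap: 30.0
```

Run:
```python
from h import *
shot('side','s2');s=load('s2');cv2.imwrite('pics/c3.png',cv2.resize(np.array(s['pixels'])[120:270,210:370,::-1],(640,600),interpolation=cv2.INTER_CUBIC))
s=shot('wrist','w2')
```

```text
(no output)
```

View pics/w2.png

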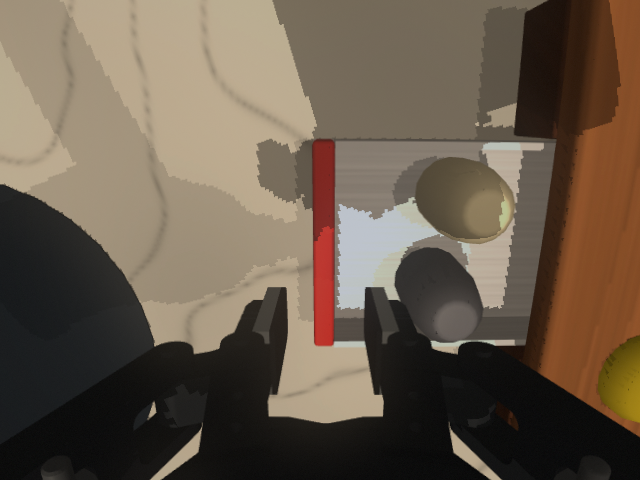

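View pics/c3.png

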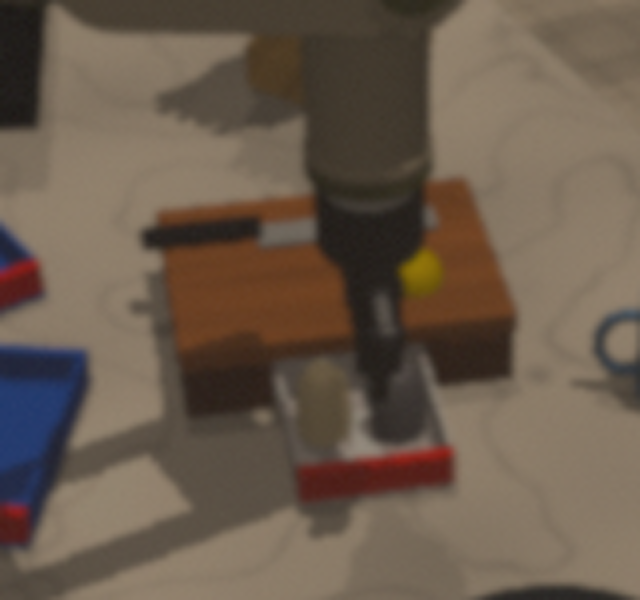

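The fingers straddle the wall: finger midpoint is at col ~325, wall centre at col 324, and the pepper is clear of the inner finger. Descending in stages.

Call:
drive_tool(
  moves=[
    [[0,0,-10],0],
    [[0,0,-20],0],
    [[0,0,-28],0],
    [[0,0,-34],0],
    [[0,0,-38],0],
    [[0,0,-42],0],
    [[0,0,-44],0],
    [[0,0,-44],0],
  ],
  fingers=27,
)

```text
time: 2.97
tool_pos: [495.4, 107.7, 50.6]
tcp_rot: [-180.0, -0.0, 163.4]
ft_force: [-0.0, -0.6, 1.3]
finger_gap: 26.9
```

Run:
```python
from h import *
s=shot('wrist','w3')
```

```text
(no output)
```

View pics/w3.png

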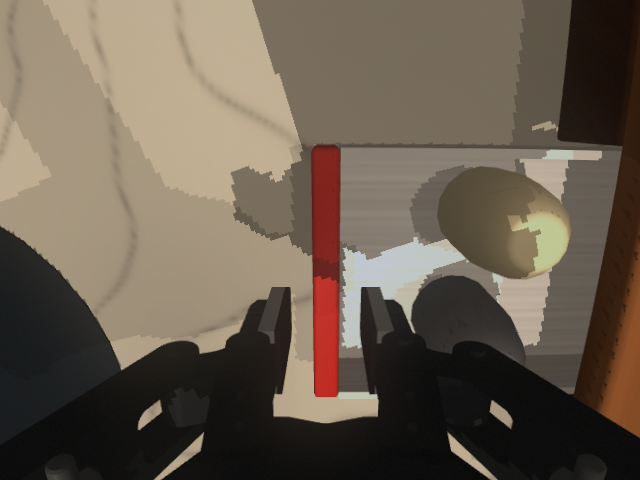

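The wall (cols 312–340) sits between the pads, and the inner finger has a gap to the pepper. Going on down.

Call:
drive_tool(
  moves=[
    [[0,0,-3],0],
    [[0,0,-6],0],
    [[0,0,-9],0],
    [[0,0,-12],0],
    [[0,0,-15],0],
    [[0,0,-17],0],
    [[0,0,-17],0],
    [[0,0,-17],0],
  ],
)

```text
time: 3.68
tool_pos: [495.6, 107.7, 34.0]
tcp_rot: [-180.0, -0.0, 163.4]
ft_force: [-0.1, 0.6, -0.4]
finger_gap: 26.7
```

Call:
drive_tool(
  moves=[
    [[0,0,0],0],
    [[0,0,0],0],
    [[0,0,0],0],
    [[0,0,0],0],
    [[0,0,0],0],
    [[0,0,0],0],
    [[0,0,0],0],
    [[0,0,0],0],
  ],
  fingers=5,
  squeeze=70,
)

```text
time: 4.35
tool_pos: [495.7, 107.8, 34.2]
tcp_rot: [180.0, 0.0, 163.4]
ft_force: [-0.5, 0.5, 0.4]
finger_gap: 5.2
```

Run:
```python
from h import *
from bench import r
s=shot('wrist','w4'); q=r.sense();print({k:np.round(v,2) for k,v in q.items()})
```

```text
{'time': np.float64(4.4), 'joint_pos': array([  6.47,   3.76, 110.24,  -0.  ,  66.01, -66.89]), 'qd': array([ 0.01,  0.  , -0.04,  0.06,  0.02,  0.03]), 'joint_efforts': array([  0.  , -47.23, -43.78,  -0.  ,   0.  ,   0.  ]), 'tool_pos': array([495.74, 107.78,  34.21]), 'tcp_rot': array([180.  ,   0.  , 163.36]), 'ft_force': array([-0.34, -0.1 ,  0.24]), 'wrist_torque': array([-0.02,  0.02, -0.01]), 'finger_gap': np.float64(5.24)}
```

View pics/w4.png

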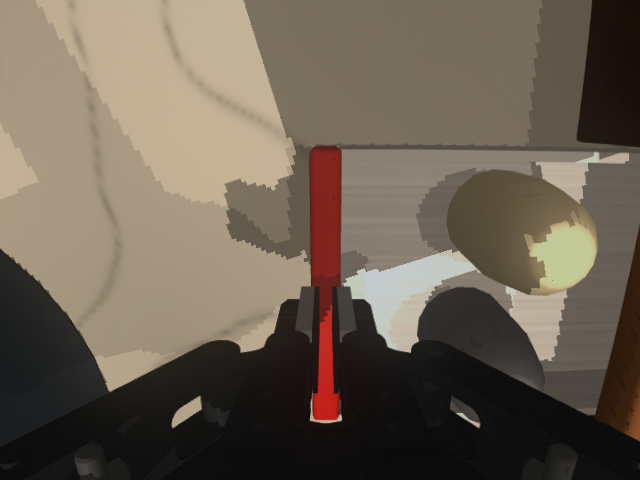

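```bash
python3 - <<'E'
from h import *
s=load('w4'); print(s['xyz'],s['orientation'])
a=np.radians(163.36);ux=np.array([np.cos(a),np.sin(a),0]);uy=np.array([np.cos(a-np.pi/2),np.sin(a-np.pi/2),0]);t=np.array([495.74,107.78,0])
for z in(12,34,60):
  for dx in(-60,-11,0,11,60):
    print(z,dx,proj(s,t+ux*dx+np.array([0,0,z])).round(0)[0])
s=load('w3');print('w3, open');t=np.array([495.4,107.7,0])
for z in(28.6,31,50):
  for dx in(-11,0,11): print(z,dx,proj(s,t+ux*dx+uy*13.5+np.array([0,0,z])).round(0)[0])
E
python3 - <<'E'
import sys;sys.path.insert(0,'.')
import os;os.chdir('.')
from h import *
s=load('w4');cv2.imwrite('pics/c4.png',cv2.resize(np.array(s['pixels'])[260:440,230:430,::-1],(660,594),interpolation=cv2.INTER_CUBIC))
s=shot('side','s4');cv2.imwrite('pics/c5.png',cv2.resize(np.array(s['pixels'])[180:260,260:350,::-1],(675,600),interpolation=cv2.INTER_CUBIC))
E
```

```text
[429.64962831 127.97498892 181.70698056] [1.64083550e+02 6.43888621e-02 7.33053822e+01]
12 -60 [325. 392.]
12 -11 [325. 303.]
12 0 [325. 281.]
12 11 [325. 258.]
12 60 [325. 147.]
34 -60 [325. 423.]
34 -11 [325. 327.]
34 0 [325. 302.]
34 11 [325. 277.]
34 60 [325. 150.]
60 -60 [325. 470.]
60 -11 [325. 363.]
60 0 [325. 335.]
60 11 [325. 305.]
60 60 [324. 155.]
w3, open
28.6 -11 [354. 304.]
28.6 0 [355. 282.]
28.6 11 [355. 259.]
31 -11 [355. 306.]
31 0 [355. 284.]
31 11 [356. 260.]
50 -11 [358. 326.]
50 0 [358. 302.]
50 11 [359. 276.]
```

View pics/c4.png

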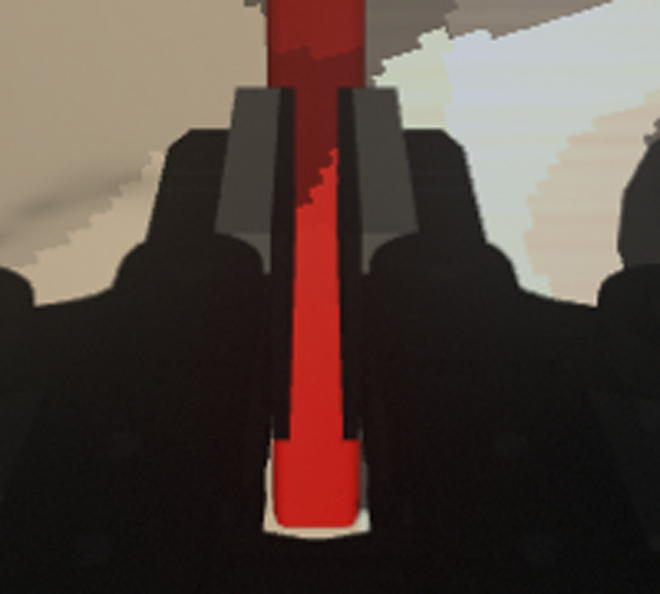

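View pics/c5.png

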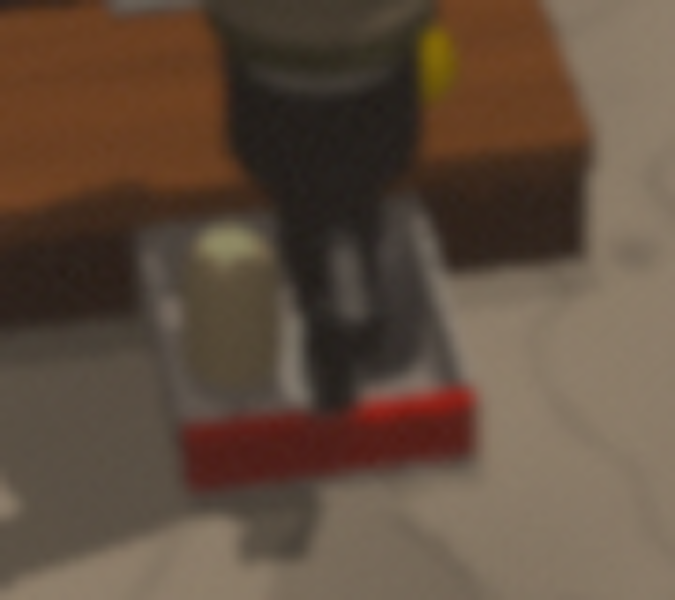

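The finger gap reads 5.2 mm, but the wall is 12 mm thick. So the fingers closed without gripping it, and the images suggest the tips are still above the wall. I'll work out the tip height from the images.

Run:
```python
from h import *
s=load('s4');a=np.radians(163.36);ux=np.array([np.cos(a),np.sin(a),0]);uy=np.array([np.cos(a-np.pi/2),np.sin(a-np.pi/2),0]);t=np.array([495.74,107.78,0])
for z in(12,25,34,40,46): print(z,[proj(s,t+ux*dx-uy*8+np.array([0,0,z])).round(1)[0] for dx in(-11,11)])
print('wall ends',proj(s,np.array([t+ux*60-uy*6+[0,0,34],t-ux*60-uy*6+[0,0,34]])))
im=np.array(s['pixels'])[215:250,280:330,::-1];cv2.imwrite('pics/c6.png',cv2.resize(im,(800,560),interpolation=cv2.INTER_NEAREST))
```

```text
12 [array([308.3, 240.5]), array([301.1, 241.4])]
25 [array([308.2, 237.3]), array([301. , 238.2])]
34 [array([308.2, 235. ]), array([300.9, 235.9])]
40 [array([308.1, 233.5]), array([300.8, 234.4])]
46 [array([308.1, 232. ]), array([300.8, 232.9])]
wall ends [[284.4723146  237.61431065]
 [324.11434162 232.49108441]]
```

View pics/c6.png

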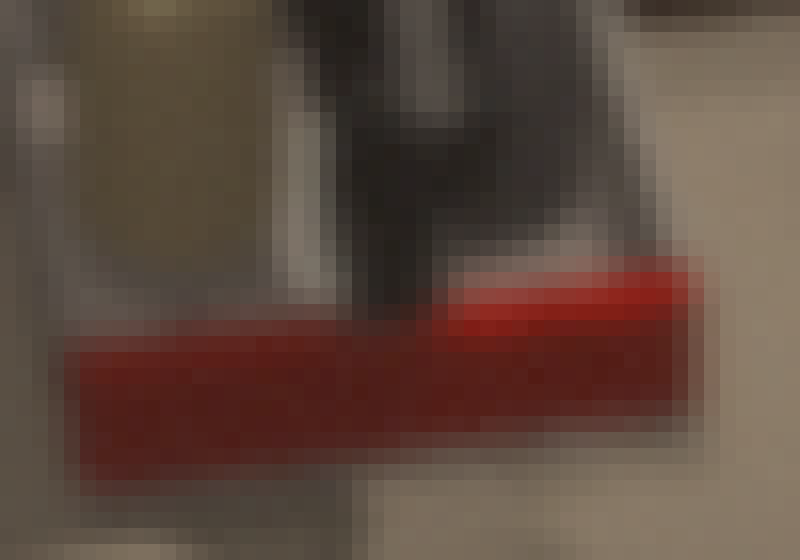

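Both views put the fingertips at z≈37–43, just above the wall top, so the tool is about 20 mm shorter than stated. I'll open, lower further in small monitored steps, and close again.

Call:
drive_tool(
  moves=[
    [[0,0,0],0],
    [[0,0,0],0],
    [[0,0,0],0],
    [[0,0,0],0],
    [[0,0,-2],0],
    [[0,0,-4],0],
    [[0,0,-6],0],
    [[0,0,-8],0],
  ],
  fingers=27,
)

```text
time: 5.12
tool_pos: [495.6, 107.7, 25.8]
tcp_rot: [-180.0, -0.0, 163.4]
ft_force: [-0.8, 0.7, 0.4]
finger_gap: 27.0
```

Call:
drive_tool(
  moves=[
    [[0,0,-2],0],
    [[0,0,-4],0],
    [[0,0,-6],0],
    [[0,0,-8],0],
    [[0,0,-10],0],
    [[0,0,-10],0],
    [[0,0,-10],0],
    [[0,0,-10],0],
  ],
)

```text
time: 5.78
tool_pos: [495.8, 107.8, 16.3]
tcp_rot: [180.0, 0.0, 163.4]
ft_force: [1.0, 0.3, 0.4]
finger_gap: 26.9
```

Run:
```python
from h import *
s=shot('wrist','w5')
s=shot('side','s5');cv2.imwrite('pics/c7.png',cv2.resize(np.array(s['pixels'])[170:260,260:350,::-1],(600,600),interpolation=cv2.INTER_CUBIC))
```

```text
(no output)
```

View pics/w5.png

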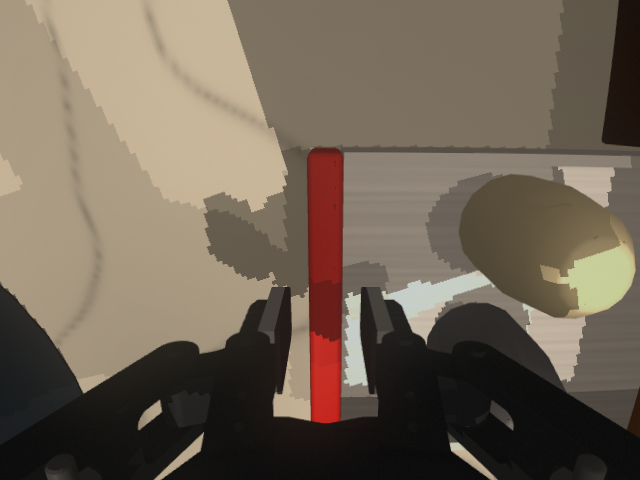

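View pics/c7.png

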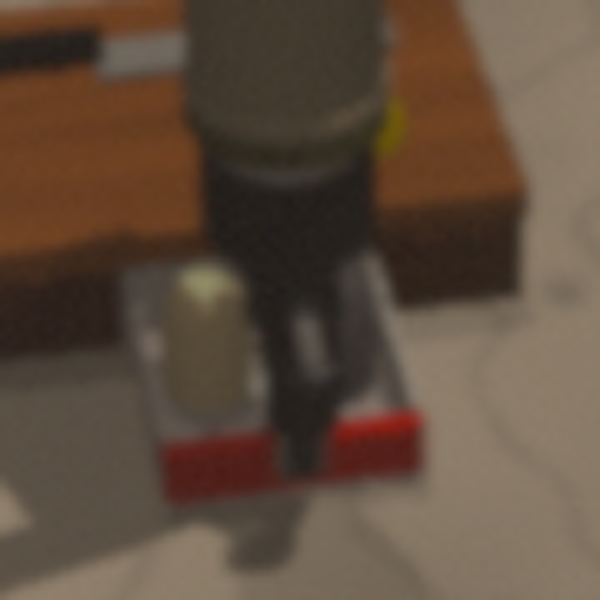

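The outer finger now hangs in front of the red wall at about (305,241), reaching well down it. Closing.

Call:
drive_tool(
  moves=[
    [[0,0,0],0],
    [[0,0,0],0],
    [[0,0,0],0],
    [[0,0,0],0],
    [[0,0,0],0],
    [[0,0,0],0],
    [[0,0,0],0],
    [[0,0,0],0],
  ],
  fingers=5,
  squeeze=80,
)

```text
time: 6.55
tool_pos: [495.9, 107.7, 16.6]
tcp_rot: [-180.0, 0.0, 163.4]
ft_force: [-3.5, -1.1, 5.2]
finger_gap: 9.4
```

Call:
drive_tool(
  moves=[
    [[-0.3,-1,0],0],
    [[-0.6,-2,0],0],
    [[-0.9,-3,0],0],
    [[-1.2,-4,0],0],
    [[-1.5,-5,0],0],
    [[-1.8,-6,0],0],
    [[-2.1,-7,0],0],
    [[-2.4,-8,0],0],
  ],
)

```text
time: 7.22
tool_pos: [494.3, 101.3, 16.6]
tcp_rot: [179.8, 0.1, 163.3]
ft_force: [4.9, 15.8, -1.7]
finger_gap: 9.6
```

Run:
```python
from h import *
from bench import r
s=shot('wrist','w6'); q=r.sense();print({k:np.round(v,2) for k,v in q.items()})
```

```text
{'time': np.float64(7.27), 'joint_pos': array([  5.64,   4.78, 111.27,   0.18,  63.79, -67.79]), 'qd': array([ 0.19,  0.12, -0.14, -0.44,  0.14,  0.35]), 'joint_efforts': array([-5.400e+00, -4.557e+01, -3.933e+01, -3.700e+00,  1.770e+00,
        3.000e-02]), 'tool_pos': array([494.32, 101.29,  16.65]), 'tcp_rot': array([1.7979e+02, 8.0000e-02, 1.6335e+02]), 'ft_force': array([ 3.63, 12.15,  0.48]), 'wrist_torque': array([ 2.01, -0.62,  0.01]), 'finger_gap': np.float64(9.31)}
```

View pics/w6.png

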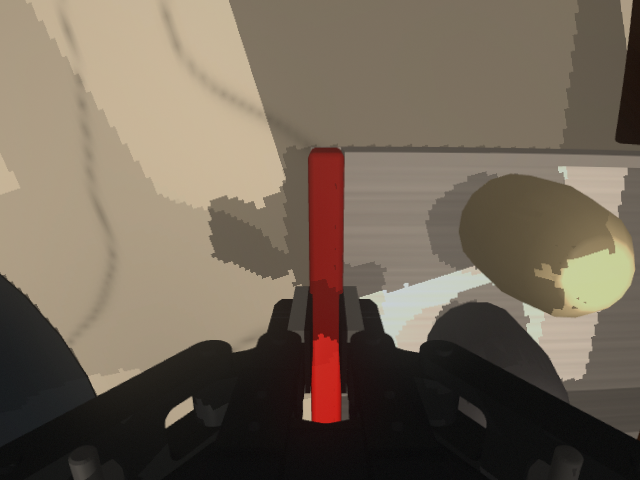

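The wall is held between the pads, and the catch resists with about 16 N, as described. Keep pulling slowly.

Call:
drive_tool(
  moves=[
    [[-0.3,-1,0],0],
    [[-0.6,-2,0],0],
    [[-0.9,-3,0],0],
    [[-1.2,-4,0],0],
    [[-1.5,-5,0],0],
    [[-1.8,-6,0],0],
    [[-2.1,-7,0],0],
    [[-2.4,-8,0],0],
  ],
)

```text
time: 7.93
tool_pos: [491.8, 93.1, 16.6]
tcp_rot: [179.8, 0.1, 163.4]
ft_force: [2.7, 10.1, 1.5]
finger_gap: 9.3
```

Call:
drive_tool(
  moves=[
    [[-0.3,-1,0],0],
    [[-0.9,-3,0],0],
    [[-1.5,-5,0],0],
    [[-2.1,-7,0],0],
    [[-2.7,-9,0],0],
    [[-3.3,-11,0],0],
    [[-3.9,-13,0],0],
    [[-4.5,-15,0],0],
  ],
)

```text
time: 8.6
tool_pos: [487.0, 76.8, 16.6]
tcp_rot: [180.0, 0.1, 163.4]
ft_force: [2.0, 5.7, 4.0]
finger_gap: 9.5
```

Run:
```python
from h import *
s=shot('wrist','w7')
```

```text
(no output)
```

View pics/w7.png

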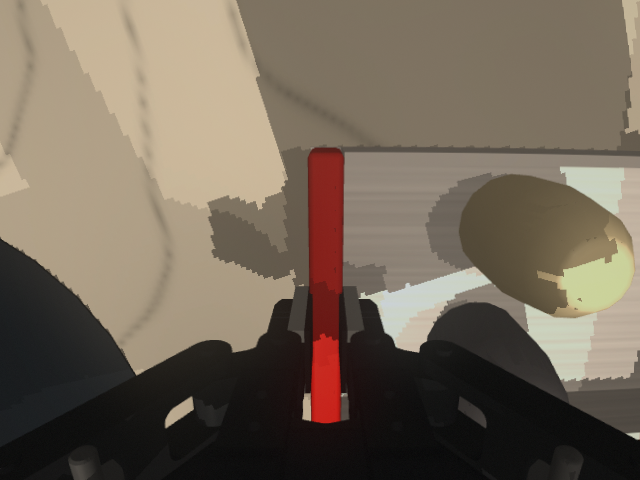

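The rim is past the roller at low force (~6 N), and the shakers haven't moved. Next I pull it right out along the axis.

Call:
drive_tool(
  moves=[
    [[-0.8,-2.7,0],0],
    [[-1.8,-6,0],0],
    [[-3,-10,0],0],
    [[-4.2,-14,0],0],
    [[-5.4,-18,0],0],
    [[-6.6,-22,0],0],
    [[-7.8,-26,0],0],
    [[-9,-30,0],0],
  ],
)

```text
time: 9.32
tool_pos: [477.9, 46.8, 16.6]
tcp_rot: [180.0, 0.1, 163.4]
ft_force: [2.1, 5.1, 5.2]
finger_gap: 9.2
```

Call:
drive_tool(
  moves=[
    [[-1.2,-4,0],0],
    [[-2.4,-8,0],0],
    [[-3.6,-12,0],0],
    [[-4.8,-16,0],0],
    [[-6,-20,0],0],
    [[-7.2,-24,0],0],
    [[-8.4,-28,0],0],
    [[-9.6,-32,0],0],
  ],
)

```text
time: 9.98
tool_pos: [468.2, 14.8, 16.6]
tcp_rot: [180.0, 0.0, 163.4]
ft_force: [1.4, 5.8, 5.3]
finger_gap: 9.3
```

Run:
```python
from h import *
s=shot('top','t8');cv2.imwrite('pics/c8.png',cv2.resize(np.array(s['pixels'])[170:320,170:420,::-1],(800,480),interpolation=cv2.INTER_CUBIC))
```

```text
(no output)
```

View pics/c8.png

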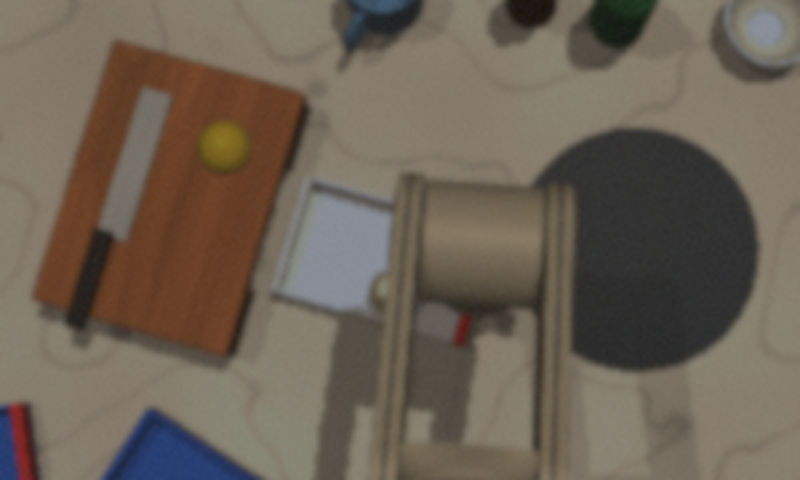

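The tray's rear rim is clear of the board (cropped (290,240) against the board edge at 265). Sliding to the slate.

Call:
drive_tool(
  moves=[
    [[0.2,-5,0],0],
    [[0.5,-10.5,0],0],
    [[0.7,-16,0],0],
    [[1,-21.5,0],0],
    [[1.2,-27,0],0],
    [[1.5,-32.5,0],0],
    [[1.7,-38,0],0],
    [[2,-44,0],0],
  ],
)

```text
time: 10.7
tool_pos: [469.9, -28.9, 16.6]
tcp_rot: [179.9, -0.0, 163.4]
ft_force: [-0.8, 6.9, 8.0]
finger_gap: 9.5
```

Call:
drive_tool(
  moves=[
    [[0.2,-5.5,0],0],
    [[0.5,-11,0],0],
    [[0.7,-16.5,0],0],
    [[1,-22,0],0],
    [[1.2,-27.5,0],0],
    [[1.5,-33,0],0],
    [[1.7,-38.5,0],0],
    [[2,-44,0],0],
  ],
)

```text
time: 11.37
tool_pos: [471.9, -72.9, 16.6]
tcp_rot: [179.9, -0.0, 163.4]
ft_force: [-0.1, 7.6, 8.4]
finger_gap: 9.4
```

Call:
drive_tool(
  moves=[
    [[0.2,-5.5,0],0],
    [[0.5,-11,0],0],
    [[0.7,-16.5,0],0],
    [[1,-22,0],0],
    [[1.2,-27.5,0],0],
    [[1.5,-33,0],0],
    [[1.7,-38.5,0],0],
    [[2,-44,0],0],
  ],
)

```text
time: 12.03
tool_pos: [473.8, -116.8, 16.6]
tcp_rot: [179.9, -0.0, 163.4]
ft_force: [0.1, 7.3, 10.2]
finger_gap: 9.4
```

Call:
drive_tool(
  moves=[
    [[0.2,-5.5,0],0],
    [[0.5,-11,0],0],
    [[0.7,-16.5,0],0],
    [[1,-22,0],0],
    [[1.2,-27.5,0],0],
    [[1.5,-33,0],0],
    [[1.7,-38.5,0],0],
    [[2,-44,0],0],
  ],
)

```text
time: 12.7
tool_pos: [475.8, -160.8, 16.6]
tcp_rot: [179.9, -0.0, 163.4]
ft_force: [0.4, 9.1, 9.8]
finger_gap: 9.6
```

Call:
drive_tool(
  moves=[
    [[0.2,-5.5,0],0],
    [[0.5,-11,0],0],
    [[0.7,-16.5,0],0],
    [[1,-22,0],0],
    [[1.2,-27.5,0],0],
    [[1.5,-33,0],0],
    [[1.7,-38.5,0],0],
    [[2,-44,0],0],
  ],
)

```text
time: 13.37
tool_pos: [477.7, -204.6, 16.6]
tcp_rot: [179.9, -0.0, 163.4]
ft_force: [0.4, 7.9, 10.8]
finger_gap: 9.8
```

Call:
drive_tool(
  moves=[
    [[0.2,-5.5,0],0],
    [[0.5,-11,0],0],
    [[0.7,-16.5,0],0],
    [[1,-22,0],0],
    [[1.2,-27,0],0],
    [[1.5,-31,0],0],
    [[1.7,-34,0],0],
    [[2,-35.5,0],0],
  ],
)

```text
time: 14.03
tool_pos: [479.6, -240.2, 16.6]
tcp_rot: [179.9, -0.1, 163.4]
ft_force: [-1.8, 10.4, 13.7]
finger_gap: 9.3
```

Run:
```python
from h import *
from bench import r
q=r.sense();print(q['time'],q['tool_pos'],q['tcp_rot'],q['ft_force'],q['finger_gap'])
s=shot('side','s9');cv2.imwrite('pics/c9.png',cv2.resize(np.array(s['pixels'])[190:390,250:450,::-1],(600,600),interpolation=cv2.INTER_CUBIC))
s=shot('wrist','w9')
```

```text
14.0333 [ 479.55962501 -240.20524893   16.6076739 ] [ 1.79927677e+02 -6.87317455e-02  1.63365861e+02] [-1.79675904 10.39067287 13.65135571] 9.276357943384241
```

View pics/c9.png

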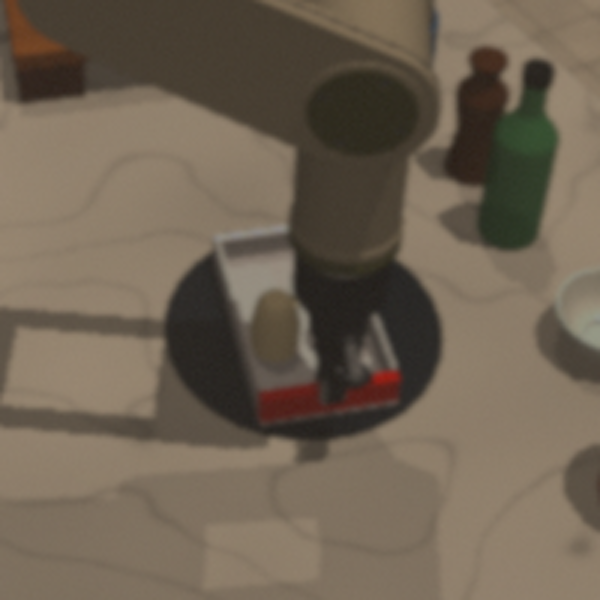

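View pics/w9.png

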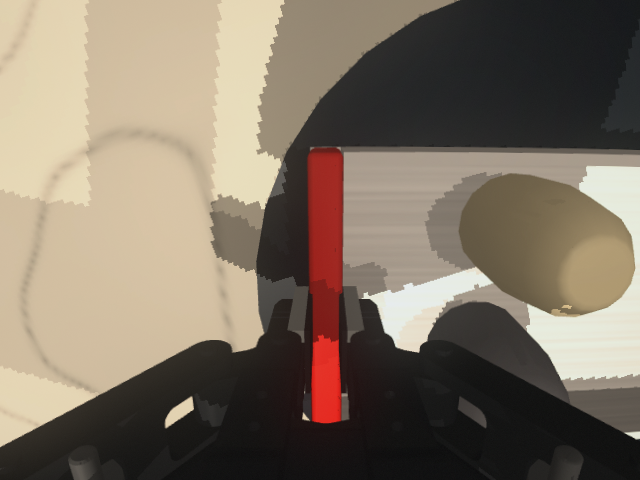

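Both shakers stand and the tray lies on the slate, with its red wall at rows 150–420 in the wrist view. Releasing, then rising.

Call:
drive_tool(
  moves=[
    [[0,0,0],0],
    [[0,0,0],0],
    [[0,0,0],0],
    [[0,0,0],0],
    [[0,0,0],0],
    [[0,0,0],0],
    [[0,0,0],0],
    [[0,0,0],0],
  ],
  fingers=27,
)

```text
time: 14.8
tool_pos: [479.8, -240.8, 16.1]
tcp_rot: [-180.0, -0.0, 163.4]
ft_force: [0.0, -1.2, 0.1]
finger_gap: 27.0
```

Call:
drive_tool(
  moves=[
    [[0,0,3],0],
    [[0,0,8],0],
    [[0,0,14],0],
    [[0,0,22],0],
    [[0,0,32],0],
    [[0,0,45],0],
    [[0,0,60],0],
    [[0,0,80],0],
  ],
)

```text
time: 15.47
tool_pos: [479.4, -240.4, 97.1]
tcp_rot: [180.0, -0.1, 163.4]
ft_force: [-0.0, -0.3, 0.3]
finger_gap: 26.9
```

Call:
drive_tool(
  moves=[
    [[0,0,20],0],
    [[0,0,45],0],
    [[0,0,70],0],
    [[0,0,95],0],
    [[0,0,110],0],
    [[0,0,120],0],
    [[0,0,125],0],
    [[0,0,125],0],
  ],
)

```text
time: 16.13
tool_pos: [480.3, -241.0, 222.7]
tcp_rot: [-180.0, 0.1, 163.4]
ft_force: [0.5, 0.9, 0.3]
finger_gap: 27.1
```

Run:
```python
from h import *
s=shot('wrist','w10'); shot('side','s10')
im=np.array(s['pixels']); h=cv2.cvtColor(im,cv2.COLOR_RGB2HSV)
red=(((h[...,0]<6)|(h[...,0]>172))&(h[...,1]>150)&(h[...,2]>60)).astype(np.uint8)
k,l,st,c=cv2.connectedComponentsWithStats(red); i=1+np.argmax(st[1:,4])
ys,xs=np.where(l==i);p=onplane(s,np.c_[xs,ys],34); print(cv2.minAreaRect(p[:,:2].astype(np.float32)))
```

```text
((478.69500732421875, -240.44058227539062), (10.977914810180664, 118.13861846923828), 73.55781555175781)
```

View pics/w10.png

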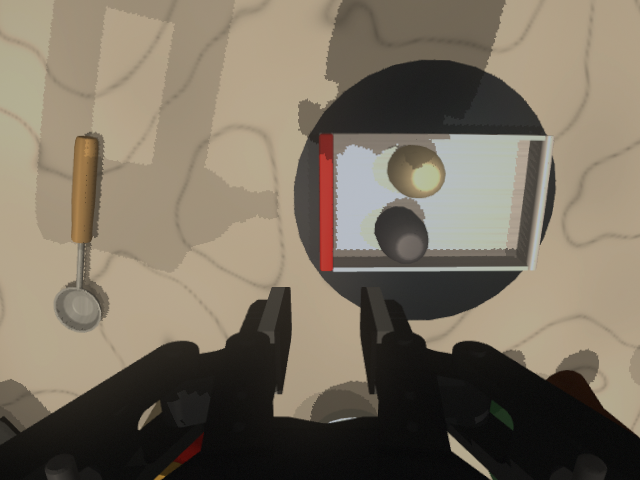

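View pics/s10.png

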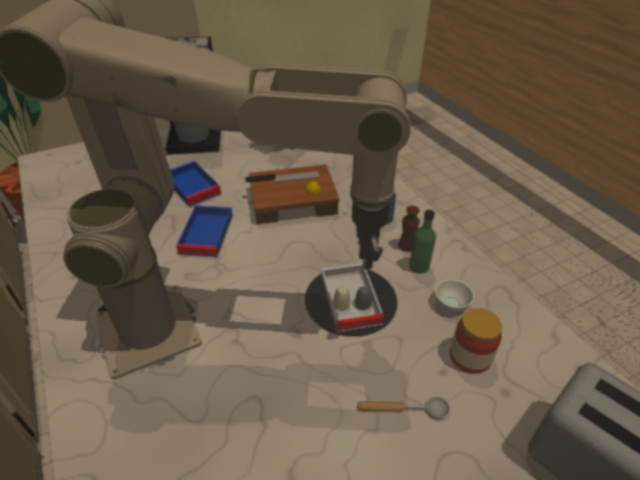

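The tray lies flat on the slate with both shakers upright. The bystanders look unmoved. Next I check how well it is centred.

Run:
```python
from h import *
from scipy.optimize import least_squares
s=load('w10'); im=np.array(s['pixels'])
d=(im.max(2)<75).astype(np.uint8); d[325:]=0; d[140:265,328:545]=1
k,l,st,c=cv2.connectedComponentsWithStats(d); i=l[90,420]
ct=max(cv2.findContours((l==i).astype(np.uint8),0,cv2.CHAIN_APPROX_NONE)[0],key=cv2.contourArea)[:,0]
p=onplane(s,ct,0);g=(np.abs(np.hypot(*(p[:,:2]-[507.4,-150.4]).T)-124)<6);p=p[g];print(len(p))
f=least_squares(lambda v:np.hypot(p[:,0]-v[0],p[:,1]-v[1])-v[2],[507,-150,125],loss='soft_l1');print('slate',f.x,np.abs(f.fun).mean())
q=onplane(s,[[321,133],[322,270],[537,270],[553,136]],34);print(q.round(1),q.mean(0))
u=np.array([np.cos(np.radians(73.45)),np.sin(np.radians(73.45))]);print('centre from wall',np.array([478.7,-240.4])+94*u)
a,b=load('side0'),load('s10')
df=np.abs(np.array(a['pixels']).astype(int)-np.array(b['pixels'])).max(2)[200:,:];ys,xs=np.where(df>40);m=xs>400;print('diff right',m.sum())
```

```text
535
slate [ 507.66358524 -150.5485713   123.68924309] 0.6094673008212742
[[ 420.3 -226.8   34. ]
 [ 534.3 -260.5   34. ]
 [ 591.2  -72.7   34. ]
 [ 476.3  -41.2   34. ]] [ 505.5320978  -150.29128389   34.        ]
centre from wall [ 505.47608466 -150.29427715]
diff right 0
```

```bash
python3 -c "
from bench import r
print(r.hand_in())"
```

```text
the job is handed in; nothing more can be done
None
```

The seasoning tray is out from under the board and rests flat on the round slate, about 2 mm from its middle. I handed the job in at about 16 s.

I pinched the red front wall, pulled straight through the spring catch (I read up to about 16 N), and drew the tray 94 mm along the bay axis. I then slid it onto the slate, let go and raised the gripper clear.

**Last checks:**
- **Centring:** the tray centre is at about (505.5, -150.3) and the slate centre at about (507.6, -150.5).
- **Shakers:** both stand upright in the tray.
- **Bystanders:** they look unmoved. The side picture right of column 400, below row 200, shows no change from the start. I compared the rest only by eye.
- **Robot:** it was clear of everything, with under 2 N of force at the wrist.

**What failed or disagreed:**
- **First grasp:** it closed on air just above the wall, with a gap of 5.2 mm against a 12 mm wall. The pictures put the fingertips roughly 20 mm farther back than stated, so I opened, went 18 mm lower and gripped.
- **Gap reading:** the gripper then read 9.3 to 9.8 mm on the 12 mm wall. The grip held without slipping.
- **Downward force:** it crept up to about 14 N during the slide and dropped to about 0 once I let go.

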